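# Release a mandarin from the fruit rack into a bowl

## Robot

A 6-joint arm with a two-finger parallel gripper is mounted at the origin on a cart in front of the work surface, level with it; the furniture and walls round the work are solid. World frame = base frame: x ahead of the robot, y to its left, z up, the work surface at z = 0. Lengths are in m, angles in rad, forces in N, time in s.
With the tool pointing down it reaches from about 0.225 to 0.875 m from the base axis. Payload 3.4 kg.
Tool frame: the origin (TCP) lies at the very end of the fingers, on their centre line; the grasp point (between the pads) lies 19 mm behind it (arm.hold_point_z is the distance from the TCP to the grasp point, in m); z points along the fingers, y is the direction in which the jaws open and shut (so a half turn about z gives the same grasp; the last joint's range is limited). The gripper opens to 85 mm and grips with 20 to 120 N. Pads are 22 mm wide; open, the fingers measure 114 mm over their backs; the gripper's body (76 mm by 85 mm) begins 54 mm behind the grasp point. The pads swing forward as they close: fully open they stand 13 mm farther back than shut.
Start: joints at [1.133, 0.276, 1.505, -0, 1.361, -0.121], TCP at [0.179, 0.546, 0.231] pointing down, gripper open.
Joint ranges: [-2.89, 2.89], [-0.75, 2.08], [0.22, 2.7], [-1.18, 4.32], [0.11, 2.71], [-2.7, 2.7]. Speed limits (rad/s): [2.57, 2.57, 3.14, 3.14, 3.14, 3.14].

## Interface

Orientations are given as a unit quaternion [w, x, y, z].
In Python, from bench import telemetry, read_camera, calibration, arm gives the robot as it stands.
- The arm moves only by the tool move_arm, never from a script. Its argument "increments" is a list of rows, each a list of 4 numbers: the shift along the tool's x, y, z in cm, then the turn about the tool's z in rad. In form: [[x, y, z, spin], ...]. A call has exactly 5 rows; each row is the pose to reach, as a shift and turn from the pose measured when the call began, along the tool's axes at that moment; what a row does not reach only later rows make up. A row lasts 1/10 s, in which the tool goes at most 50 mm and 8.59 degrees, less where a joint would pass 70% of its speed; a pose out of reach is approached as far as the arm can. A call with a gripper value outside its range is refused whole. "grip" is the finger opening in cm, from 0 to 8.54, set as the call begins (left out, the last holds). The fingers move at their own pace and stop on an object; "grip_force" is the grip in N (left out, the last holds). Time passes only in rows, so rows that repeat a pose let the fingers close, or fill a call up. It gives the time, the measured TCP pose, the force and the opening at its end, in the units of the state.
- telemetry.state(): the state, without advancing time (a new reading comes with each control period).
- read_camera(name): name is "scene" or "top"; returns the picture (384x512x3 uint8, blue, green, red); there is no depth.
- calibration(name): a dict with "fx", "fy", "cx", "cy" (pixels), "pose" (4x4, takes a point from camera to world coordinates). Camera axes: x right, y up, looking along -z (the intrinsics and any distortion apply to the point x, -y, -z); pixel columns grow to the right and rows downward; lengths in m; the calibration is good to about 2 mm. A picture is of the moment at which its call begins. calibration takes no time and is no camera call.
- arm.hand_in(): hands the job in, once; it reports no verdict.
The state is a dict: "time": time; "joint_positions": joint angles; "qvel": joint speeds; "effort": joint torques, N m; "tool_pos": TCP position; "tool_rot": TCP orientation; "wrist_force": force on the tool from outside, world axes, zero at the start; "torque": the same for the moment, N m; "grip_width": opening from 0.0 (shut) to 1.0 (fully open).
Only numpy, scipy, OpenCV 4.12 (cv2) and the standard library are available. Lean on these libraries where they do the work, as an engineer would, in place of code of your own. Each camera call takes 0.05 s, during which the arm holds its last target.

## Task

Stand the white bowl on the worktop under the open end of the rack lane that holds the mandarin. Then push the rack's spring-centred toggle all the way over towards that lane, hold it there for about a second so that the mandarin rolls out into the bowl, and let the toggle spring back upright. The lemon must stay in its lane, and leave the mug and the salt shaker where they are.

Things in the scene. Friction and masses are not known exactly. Their poses are not given: they have to be found in the camera images.
- rack: fixed light-wood fruit rack, 160 mm deep, 186 mm wide: two lanes side by side, each 84 mm wide, sloping 16 degrees down to the open, overhanging -x end (robot's side). Origin on the worktop below the toggle; x up the lanes, y to the left lane, z up. Lane centres y = +-45 mm. Side walls up to 140 mm high beside the toggle. Legs start at x = +20 mm: free space under the open end.
- left_exit (a point): middle of the floor edge at the open end of the left (+y) lane: rack frame (-45, +45, 92) mm. Axes as the rack's. The underside of the lane there is 86 mm above the worktop.
- right_exit (a point): the same for the right (-y) lane: rack frame (-45, -45, 92) mm.
- left_spot (a point): point on the worktop 35 mm in front of the left lane's open end, rack frame (-80, +45, 0) mm: where a fruit from that lane comes down; the bowl's centre belongs above it.
- right_spot (a point): the same for the right lane: rack frame (-80, -45, 0) mm.
- toggle (a joint): angle of the release toggle (rad): 0 upright, + leaning to the left lane (rack +y), - to the right lane, stops at +-0.6. Spring-centred from both sides: about 3 N sideways at its top holds it fully over. Leaning it to a side lowers the steel lip that holds that lane's fruit (free to roll from about 0.45 rad) and raises the other lip.
- toggle_top (a point): top of the toggle's black handle (16 mm wide along rack y, 22 mm along x, 72 mm tall, on a steel stem), between the lanes. Upright it is 240 mm above the worktop; the pivot (axis along rack x) is 150 mm below it. At +-0.6 rad the top has moved 85 mm sideways and is 214 mm above the worktop. Fruit tops beside it are below 175 mm.
- mandarin_center (a point): centre of the loose mandarin (roundish, flattened, 58 mm across, 47 mm high, about 70 g), resting in one of the lanes behind the lip; the lane differs from start to start. It rolls, so its axes mean nothing.
- lemon_center (a point): centre of the loose lemon (pointed at both ends, 74 x 51 x 53 mm), resting in the other lane.
- bowl_center (a point): centre, half-way up (25 mm above the underside), of the loose white ceramic bowl: open, round, 116 mm across the outside of the rim, 50 mm high, wall about 4 mm, 0.2 kg; starts empty to the left of the rack. z up. Can be pinched anywhere across its rim from above; its wall flares outwards, so its far side may sag up to 25 mm then.
- mug_center (a point): bystander: centre of a white mug with a handle, 78 mm across, 97 mm high, on the worktop far left of the rack, behind the bowl.
- salt_center (a point): bystander: centre of a salt shaker, 44 mm across, 90 mm high, on the worktop to the right of the rack.

How it is judged:
On the way, in this order (a step that is already met when the one before it is completed fails the run):
1. the bowl stands upright on the worktop under the open end of the mandarin's lane (centre within 40 mm of that lane's spot) (height (world z) of bowl_center below 0.03 m and angle between bowl_center's own z axis and vertical below 0.15 rad and contact force between the fingers and bowl below 0.1 N and ((y of mandarin_center in the frame of rack above 0 m and horizontal distance between bowl_center and left_spot below 0.04 m) or (y of mandarin_center in the frame of rack below 0 m and horizontal distance between bowl_center and right_spot below 0.04 m))), for 0.2 s.
2. the toggle is held over towards the mandarin's lane (more than 0.45 rad) for at least half a second (((y of mandarin_center in the frame of rack above 0 m and value of joint toggle above 0.45 rad) or (y of mandarin_center in the frame of rack below 0 m and value of joint toggle below -0.45 rad))), for 0.5 s.
At the end, for the whole second after the job is handed in: The mandarin lies in the bowl (centre within 35 mm of the bowl's axis and below 55 mm), the bowl stands upright on the worktop (within 0.15 rad), the toggle is back upright (within 0.08 rad), and the lemon is still in its lane (horizontal distance between mandarin_center and bowl_center below 0.035 m and height (world z) of mandarin_center below 0.055 m and height (world z) of bowl_center below 0.03 m and angle between bowl_center's own z axis and vertical below 0.15 rad and value of joint toggle between -0.08 and 0.08 rad and distance of lemon_center from where it was at the start of the episode below 0.05 m); the robot touches nothing.
It fails at once if the lemon leaves its place in the lane (more than 50 mm) (distance of lemon_center from where it was at the start of the episode above 0.05 m).
It fails at once if the mug or the salt shaker is moved more than 30 mm (distance of any of mug_center, salt_center from where it was at the start of the episode above 0.03 m).
It also fails if it takes over 59 s, if anything falls off the work surface, if the arm or the gripper's body presses on something with over 40 N, if the wrist force passes 120 N, or if a joint passes its speed limit or range.

## Working session

There is one attempt and no reset: what is moved stays moved. The work goes in short steps, Python scripts to look and compute and a tool call to move; the robot and the scene stay as the last step left them, time stands still between calls to the robot, and variables do not carry over. Pictures are saved under pics/ and viewed, and the job is handed in when it is done.

Besides the shell and the picture viewer there is one more tool, called after "Emit:" as a command line: name --pt "numbers of a row" for each row, then --argument value for the rest. move_arm: Moves the arm, as the interface text tells. Its arguments: {"type":"object","properties":{"increments":{"type":"array"},"grip":{"type":"number"},"grip_force":{"type":"number"}},"required":["increments"]}

```bash
ls; mkdir -p pics; python3 - <<'E'
from bench import telemetry, read_camera, calibration, arm
import cv2
for n in ("scene","top"):
    cv2.imwrite(f"pics/{n}0.png", read_camera(n))
    print(n, calibration(n))
s=telemetry.state()
print(s, arm.hold_point_z)
E
```

```text
pics
scene {'fx': 386.2089214685504, 'fy': 386.2089214685504, 'cx': 257.69517379070976, 'cy': 188.0806204171538, 'pose': array([[ 0.47137276,  0.6536051 , -0.59212169, -0.07615619],
       [-0.88189698,  0.35548007, -0.30966375, -0.25276727],
       [ 0.00808965,  0.66815738,  0.74397599,  0.93556915],
       [ 0.        ,  0.        ,  0.        ,  1.        ]])}
top {'fx': 419.3418157285572, 'fy': 419.3418157285572, 'cx': 255.28416006040618, 'cy': 194.47451982662204, 'pose': array([[-0.02701728,  0.99142134, -0.12788197,  0.36322749],
       [-0.99960861, -0.02772352, -0.00374548,  0.09909865],
       [-0.00725869,  0.12773073,  0.99178232,  1.23073065],
       [ 0.        ,  0.        ,  0.        ,  1.        ]])}
{'time': 0.1, 'joint_positions': array([ 1.13299575e+00,  2.76555106e-01,  1.50602090e+00, -1.24555594e-05,
        1.36070685e+00, -1.21023442e-01]), 'qvel': array([ 0.00027819, -0.00090796, -0.00272956, -0.00181267,  0.00011568,
        0.00072704]), 'effort': array([ 2.31150123e-03, -4.17700088e+01, -2.46408230e+01, -1.16454285e-05,
        5.81210770e-03, -7.30951768e-06]), 'tool_pos': array([0.17893364, 0.54594674, 0.23050717]), 'tool_rot': array([-2.27218419e-04,  1.57725809e-01,  9.87482585e-01, -8.14009608e-04]), 'wrist_force': array([-0.74220864,  0.56102225,  0.33516324]), 'torque': array([-0.01627431,  0.01509071,  0.01681114]), 'grip_width': 0.9989414112629224} 0.0187
```

View pics/scene0.png

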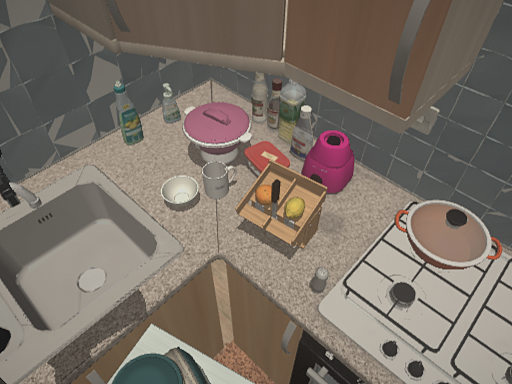

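View pics/top0.png

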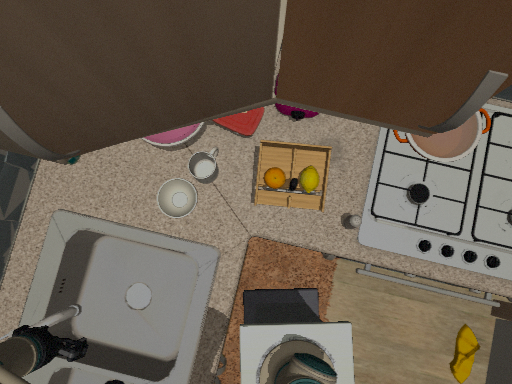

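```bash
python3 - <<'E'
import cv2,numpy as np
t=cv2.imread("pics/top0.png"); s=cv2.imread("pics/scene0.png")
a=cv2.resize(t[120:250,140:380],None,fx=3.3,fy=3.3,interpolation=cv2.INTER_CUBIC)
b=cv2.resize(s[140:300,150:350],None,fx=3.7,fy=3.7,interpolation=cv2.INTER_CUBIC)
cv2.imwrite("pics/t0c.png",a);cv2.imwrite("pics/s0c.png",b)
E
```

```text
(no output)
```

View pics/t0c.png

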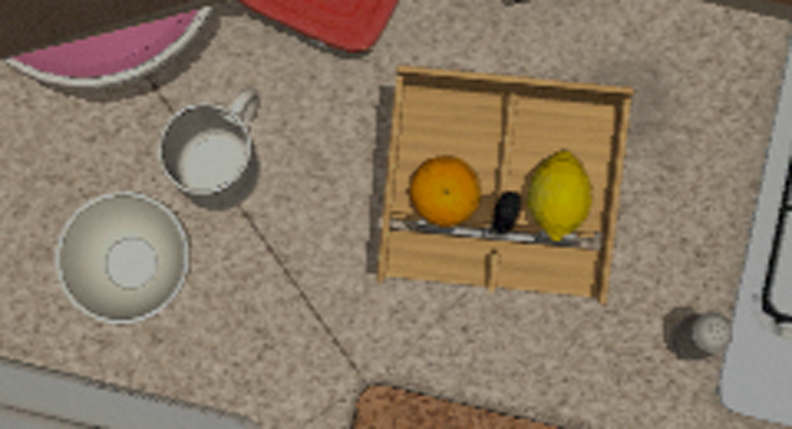

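View pics/s0c.png

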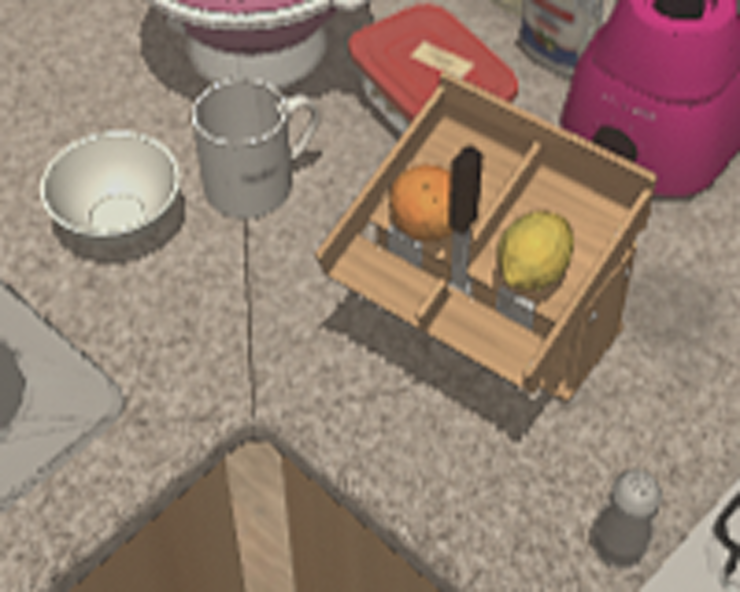

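```bash
cat > h.py <<'E'
import numpy as np, cv2
from bench import calibration
def ray(n,u,v):
    c=calibration(n);P=c["pose"]
    d=P[:3,:3]@np.array([(u-c["cx"])/c["fx"],-(v-c["cy"])/c["fy"],-1.]);return P[:3,3],d/np.linalg.norm(d)
def plane(n,u,v,z):
    o,d=ray(n,u,v);return o+d*(z-o[2])/d[2]
def tri(p,q):
    (a,d),(b,e)=ray(*p),ray(*q)
    s=np.linalg.lstsq(np.c_[d,-e],b-a,rcond=None)[0]
    A,B=a+s[0]*d,b+s[1]*e;return (A+B)/2,np.linalg.norm(A-B)
def proj(n,X):
    c=calibration(n);P=c["pose"];q=P[:3,:3].T@(np.asarray(X)-P[:3,3])
    return np.array([c["cx"]+c["fx"]*q[0]/-q[2],c["cy"]-c["fy"]*q[1]/-q[2]])
T=lambda x,y:("top",140+x/3.3,120+y/3.3)
S=lambda x,y:("scene",150+x/3.7,140+y/3.7)
E
python3 - <<'E'
from h import *
np.set_printoptions(precision=4,suppress=True)
print("floor edge top", *[plane(*T(*p),.092) for p in [(386,275),(488,287),(495,288),(602,298)]])
print("floor edge scene", *[plane(*S(*p),.092) for p in [(328,262),(422,318),(430,322),(528,380)]])
print("toggle top",tri(T(511,196),S(467,150)))
print("backL",tri(T(402,68),S(446,80)),"backR",tri(T(631,90),S(653,180)))
print("mandarin",tri(T(446,190),S(425,202)),"lemon",tri(T(560,196),S(535,250)))
# bowl rim
for n,f,(x,y,w,h) in (("top",None,(150,172,55,52)),("scene",None,(155,170,50,42))):
    pass
print("bowl rim top L/R/T/B",*[plane(*T(*p),.05) for p in [(57,257),(188,257),(122,193),(122,323)]])
print("bowl rim scene",*[plane(*S(*p),.05) for p in [(43,185),(181,185),(115,131),(112,236)]])
print("mug",*[plane(*T(*p),.097) for p in [(161,150),(251,150),(205,103),(205,198)]])
print("salt",plane(*T(709,332),.09), plane(*S(637,490),.09))
print(proj("top",[.179,.546,.23]))
E
```

```text
floor edge top [0.4855 0.0995 0.092 ] [0.4732 0.0155 0.092 ] [0.4723 0.0098 0.092 ] [ 0.4615 -0.0781  0.092 ]
floor edge scene [0.4948 0.1048 0.092 ] [0.4823 0.0185 0.092 ] [0.4819 0.0117 0.092 ] [ 0.47   -0.0721  0.092 ]
toggle top (array([0.5242, 0.0082, 0.2377]), np.float64(0.0027995515425063375))
backL (array([0.6408, 0.0822, 0.1687]), np.float64(0.00039394085295263724)) backR (array([ 0.6172, -0.0963,  0.1717]), np.float64(0.0005809470184839203))
mandarin (array([0.5472, 0.0501, 0.1381]), np.float64(0.0013349359577691008)) lemon (array([ 0.5395, -0.0409,  0.1435]), np.float64(0.0008097037736481706))
bowl rim top L/R/T/B [0.5135 0.3822 0.05  ] [0.5104 0.2693 0.05  ] [0.5678 0.326  0.05  ] [0.4551 0.3263 0.05  ]
bowl rim scene [0.4812 0.3704 0.05  ] [0.5357 0.2703 0.05  ] [0.5603 0.3546 0.05  ] [0.4637 0.2881 0.05  ]
mug [0.5951 0.2842 0.097 ] [0.5929 0.2091 0.097 ] [0.6341 0.2471 0.097 ] [0.5535 0.248  0.097 ]
salt [ 0.4312 -0.165   0.09  ] [ 0.4263 -0.1721  0.09  ]
[ 67.5717 333.9615]
```

```bash
cat >> h.py <<'E'
from bench import telemetry
from scipy.spatial.transform import Rotation as R
def inc(x,y,z,psi):
    s=telemetry.state();M=R.from_quat(np.roll(s["tool_rot"],-1)).as_matrix()
    d=M.T@(np.array([x,y,z])-s["tool_pos"])*100
    c=np.arctan2(M[1,1],M[0,1]);sp=-(psi-c);sp=(sp+np.pi)%(2*np.pi)-np.pi
    print("t",round(s["time"],2),"tcp",s["tool_pos"].round(4),"psi",round(c,3),"F",s["wrist_force"].round(2),"grip",round(s["grip_width"],3))
    print("inc cm",d.round(2),"spin",round(sp,3))
E
python3 - <<'E'
from h import *
print(plane(*T(365,385),0),plane(*T(560,429),0))
c=np.array([.511,.324]);p=.565
g=c-.054*np.array([np.cos(p),np.sin(p)]);print(g)
inc(g[0],g[1],.12,p)
E
```

```text
[0.39806023 0.12076711 0.        ] [ 0.35481792 -0.04997139  0.        ]
[0.46539222 0.29508755]
t 0.1 tcp [0.1789 0.5459 0.2305] psi 1.254 F [-0.74  0.56  0.34] grip 0.999
inc cm [-35.04 -14.9   11.07] spin 0.689
```

Emit:
move_arm --pt "-4 -1.7 0 0.08" --pt "-8 -3.4 1.5 0.16" --pt "-12 -5.1 3 0.24" --pt "-16 -6.8 4.5 0.32" --pt "-20 -8.5 6 0.4" --grip 4.5 --grip_force 40

```text
time: 0.6
tool_pos: [0.3432, 0.4014, 0.1698]
tool_rot: [-0.0, 0.352, 0.936, -0.001]
wrist_force: [0.4, 0.8, -0.1]
grip_width: 0.529
```

```bash
python3 -c "
from h import *
inc(.4654,.2951,.12,.565)"
```

```text
t 0.6 tcp [0.3432 0.4014 0.1698] psi 0.851 F [ 0.41  0.75 -0.06] grip 0.529
inc cm [-16.19   0.07   4.99] spin 0.286
```

Emit:
move_arm --pt "-4 0 1 0.08" --pt "-8 0 2 0.16" --pt "-12 0 3.5 0.24" --pt "-16.2 0.1 5 0.286" --pt "-16.2 0.1 5 0.286"

```text
time: 1.1
tool_pos: [0.4684, 0.2916, 0.1175]
tool_rot: [0.0, 0.484, 0.875, -0.003]
wrist_force: [-0.1, -0.1, 0.5]
grip_width: 0.521
```

```bash
python3 - <<'E'
from h import *
from bench import read_camera
inc(.4654,.2951,.022,.565)
a=read_camera("top");b=read_camera("scene")
a=cv2.resize(a[150:260,120:300],None,fx=2.2,fy=2.2,interpolation=cv2.INTER_CUBIC);b=cv2.resize(b[120:250,130:270],None,fx=2.8,fy=2.8,interpolation=cv2.INTER_CUBIC)
h=min(a.shape[0],b.shape[0]);cv2.imwrite("pics/p1.png",np.hstack([a[:h],b[:h]]))
E
```

```text
t 1.1 tcp [0.4684 0.2916 0.1175] psi 0.56 F [-0.14 -0.13  0.53] grip 0.521
inc cm [ 0.48 -0.02  9.55] spin -0.005
```

View pics/p1.png

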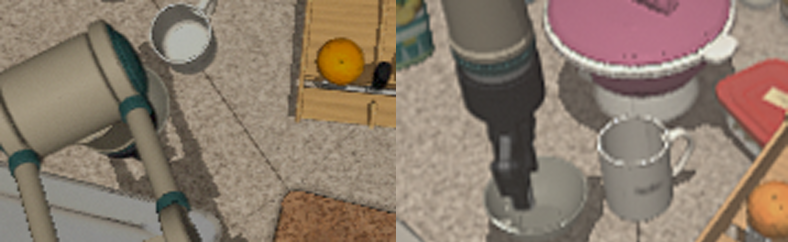

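The open gripper is over the bowl's near (robot-side) rim, with the finger at about (520,200) in the scene crop. The mug is clear of it. I'll go down next.

Emit:
move_arm --pt "0.2 0 2.5 0" --pt "0.4 0 5 0" --pt "0.5 0 7.5 0" --pt "0.5 0 9.5 0" --pt "0.5 0 9.5 0"

```text
time: 1.7
tool_pos: [0.4595, 0.2986, 0.022]
tool_rot: [-0.003, 0.482, 0.876, -0.004]
wrist_force: [-1.3, 0.1, -0.1]
grip_width: 0.528
```

Emit:
move_arm --pt "0 0 0 0" --pt "0 0 0 0" --pt "0 0 0 0" --pt "0 0 0 0" --pt "0 0 0 0" --grip 0 --grip_force 40

```text
time: 2.2
tool_pos: [0.4621, 0.3001, 0.026]
tool_rot: [-0.001, 0.482, 0.876, -0.001]
wrist_force: [-2.8, -1.4, 14.5]
grip_width: 0.125
```

```bash
python3 - <<'E'
from h import *
from bench import read_camera
inc(.4654,.2951,.06,.565)
b=read_camera("scene")
b=cv2.resize(b[120:250,130:270],None,fx=4,fy=4,interpolation=cv2.INTER_CUBIC)
cv2.imwrite("pics/p2.png",b)
E
```

```text
t 2.2 tcp [0.4621 0.3001 0.026 ] psi 0.565 F [-2.76 -1.38 14.47] grip 0.125
inc cm [-0.6   0.01 -3.4 ] spin -0.0
```

View pics/p2.png

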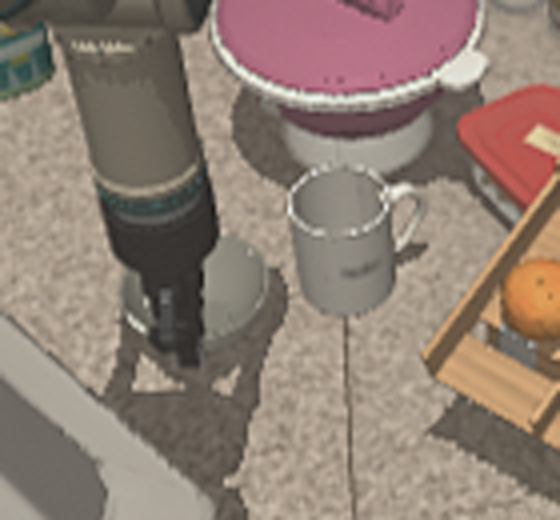

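The fingers are on the near rim, stopped at about 11 mm opening. I'll lift.

Emit:
move_arm --pt "0 0 -1 0" --pt "0 0 -2 0" --pt "0 0 -3 0" --pt "0 0 -4 0" --pt "0 0 -4 0"

```text
time: 2.75
tool_pos: [0.462, 0.3001, 0.0671]
tool_rot: [-0.0, 0.482, 0.876, -0.0]
wrist_force: [-0.1, -0.3, -1.9]
grip_width: 0.031
```

```bash
python3 - <<'E'
from h import *
from bench import read_camera
inc(.36,.2,.066,.3)
b=read_camera("scene")
b=cv2.resize(b[120:250,130:270],None,fx=4,fy=4,interpolation=cv2.INTER_CUBIC)
cv2.imwrite("pics/p3.png",b)
E
```

```text
t 2.75 tcp [0.462  0.3001 0.0671] psi 0.565 F [-0.14 -0.29 -1.94] grip 0.031
inc cm [ -3.   -13.98   0.12] spin 0.265
```

View pics/p3.png

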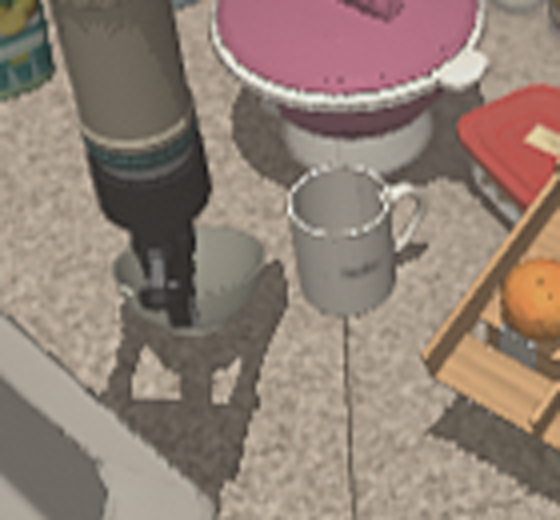

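Emit:
move_arm --pt "-0.4 -2 0 0.03" --pt "-1 -5 0 0.1" --pt "-1.6 -8 0 0.16" --pt "-2.3 -11 0 0.22" --pt "-3 -14 0 0.265"

```text
time: 3.3
tool_pos: [0.3575, 0.1986, 0.0657]
tool_rot: [-0.001, 0.594, 0.804, -0.002]
wrist_force: [-0.3, -1.0, -1.5]
grip_width: 0.03
```

```bash
python3 -c "
from h import *
inc(.35,.063,.066,0)"
```

```text
t 3.3 tcp [0.3575 0.1986 0.0657] psi 0.298 F [-0.29 -0.99 -1.5 ] grip 0.03
inc cm [-1.274e+01 -4.700e+00 -1.000e-02] spin 0.298
```

Emit:
move_arm --pt "-2 -0.7 0 0.05" --pt "-5 -1.8 0 0.11" --pt "-8 -3 0 0.18" --pt "-10.6 -3.9 0 0.24" --pt "-12.7 -4.7 0 0.298"

```text
time: 3.8
tool_pos: [0.3486, 0.0621, 0.0654]
tool_rot: [-0.002, 0.708, 0.706, -0.003]
wrist_force: [0.5, 0.9, -2.3]
grip_width: 0.035
```

Emit:
move_arm --pt "0 0 0 0" --pt "0 0 0 0" --pt "0 0 0 0" --pt "0 0 0 0" --pt "0 0 0 0"

```text
time: 4.3
tool_pos: [0.3486, 0.0627, 0.0653]
tool_rot: [-0.002, 0.707, 0.707, -0.003]
wrist_force: [-0.3, -0.8, -2.4]
grip_width: 0.033
```

```bash
python3 - <<'E'
from h import *
from bench import read_camera
inc(.35,.063,.03,0)
b=read_camera("scene");a=read_camera("top")
cv2.imwrite("pics/p4.png",cv2.resize(b[150:290,190:340],None,fx=4,fy=4,interpolation=cv2.INTER_CUBIC))
cv2.imwrite("pics/p4t.png",cv2.resize(a[120:260,180:340],None,fx=4,fy=4,interpolation=cv2.INTER_CUBIC))
E
```

```text
t 4.3 tcp [0.3486 0.0627 0.0653] psi -0.001 F [-0.35 -0.79 -2.39] grip 0.033
inc cm [0.03 0.16 3.53] spin -0.001
```

View pics/p4.png

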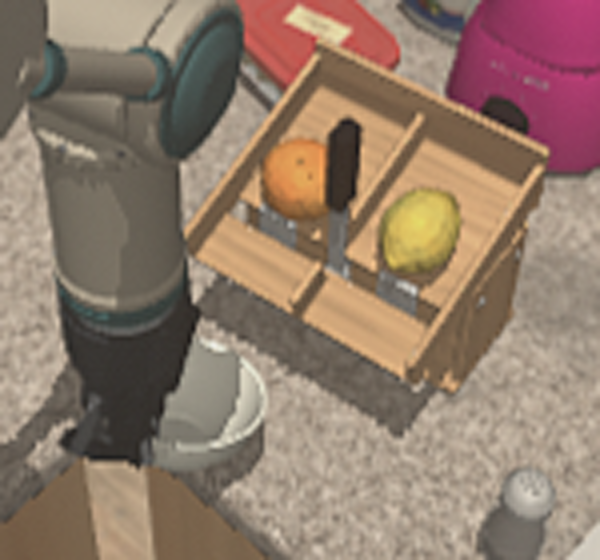

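View pics/p4t.png

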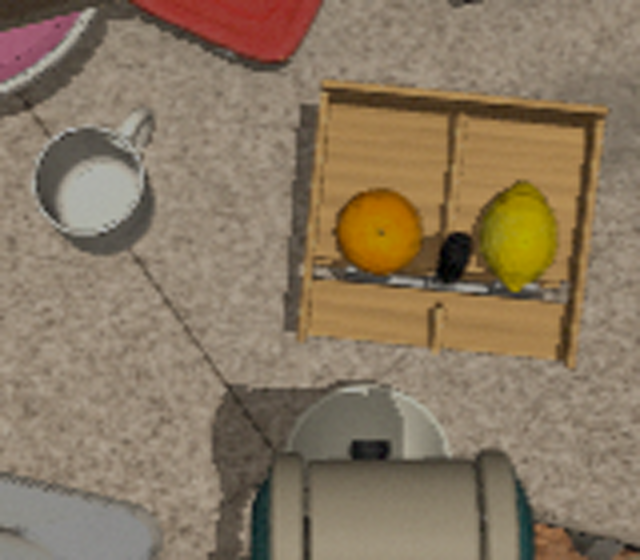

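The bowl is hanging level enough in front of the open end and centred on the mandarin's lane: its column in the top view is about 369/4+180 = 272. I'll lower it a little, go forward under the lane edge, then set it down.

Emit:
move_arm --pt "0 0 0.6 0" --pt "0 0 1.2 0" --pt "0 1.5 1.4 0" --pt "0 3.2 1.4 0" --pt "0 4.7 1.4 0"

```text
time: 4.9
tool_pos: [0.3978, 0.0624, 0.0508]
tool_rot: [-0.001, 0.708, 0.707, -0.003]
wrist_force: [0.6, -0.9, -3.0]
grip_width: 0.03
```

```bash
python3 - <<'E'
from h import *
from bench import read_camera
inc(.3955,.063,.026,0)
b=read_camera("scene");a=read_camera("top")
cv2.imwrite("pics/p5.png",np.hstack([cv2.resize(b[180:280,200:300],None,fx=4,fy=4),cv2.resize(a[160:260,230:330],None,fx=4,fy=4)]))
E
```

```text
t 4.9 tcp [0.3978 0.0624 0.0508] psi -0.001 F [ 0.62 -0.85 -3.01] grip 0.03
inc cm [ 0.06 -0.21  2.48] spin -0.001
```

View pics/p5.png

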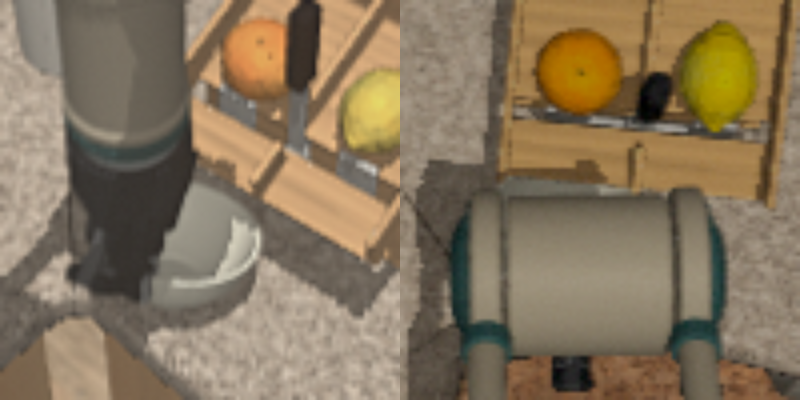

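The bowl now sits just under the lane edge and still hangs from the gripper. I'll lower it until it meets the worktop.

Emit:
move_arm --pt "0 -0.2 0.6 0" --pt "0 -0.2 1.2 0" --pt "0 -0.2 1.8 0" --pt "0 -0.2 2.3 0" --pt "0 -0.2 2.5 0"

```text
time: 5.5
tool_pos: [0.3853, 0.0624, 0.0311]
tool_rot: [-0.007, 0.707, 0.707, -0.009]
wrist_force: [-46.8, -1.8, 107.4]
grip_width: 0.039
```

```bash
python3 - <<'E'
from h import *
inc(.3955,.063,.026,0)
E
```

```text
t 5.5 tcp [0.3853 0.0624 0.0311] psi -0.0 F [-46.8   -1.79 107.41] grip 0.039
inc cm [0.07 1.03 0.48] spin -0.0
```

Emit:
move_arm --pt "0 0.1 -0.2 0" --pt "0 0.2 -0.3 0" --pt "0 0.2 -0.3 0" --pt "0 0.2 -0.3 0" --pt "0 0.2 -0.3 0"

```text
time: 6.0
tool_pos: [0.3908, 0.0623, 0.0392]
tool_rot: [-0.003, 0.707, 0.707, -0.005]
wrist_force: [-13.0, -0.1, 53.0]
grip_width: 0.035
```

```bash
python3 - <<'E'
from h import *
from bench import read_camera
inc(.3955,.063,.026,0)
b=read_camera("scene")
cv2.imwrite("pics/p6.png",cv2.resize(b[180:280,190:310],None,fx=5,fy=5,interpolation=cv2.INTER_CUBIC))
E
```

```text
t 6.0 tcp [0.3908 0.0623 0.0392] psi 0.0 F [-1.299e+01 -5.000e-02  5.295e+01] grip 0.035
inc cm [0.07 0.49 1.32] spin 0.0
```

View pics/p6.png

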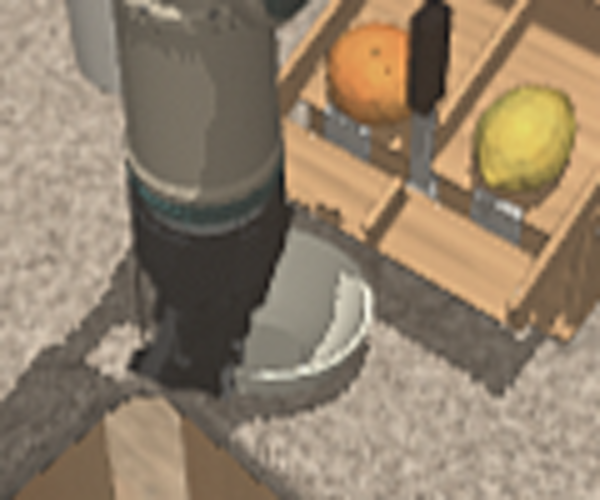

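Emit:
move_arm --pt "0 0.1 -0.2 0" --pt "0 0.2 -0.4 0" --pt "0 0.2 -0.5 0" --pt "0 0.2 -0.5 0" --pt "0 0.2 -0.5 0"

```text
time: 6.55
tool_pos: [0.3968, 0.0623, 0.0465]
tool_rot: [0.001, 0.707, 0.707, -0.001]
wrist_force: [-0.4, 0.4, 14.7]
grip_width: 0.034
```

```bash
python3 - <<'E'
from h import *
from bench import read_camera
inc(.3955,.063,.026,0)
b=read_camera("scene")
cv2.imwrite("pics/p7.png",cv2.resize(b[180:280,190:310],None,fx=5,fy=5,interpolation=cv2.INTER_CUBIC))
E
```

```text
t 6.55 tcp [0.3968 0.0623 0.0465] psi 0.0 F [-0.42  0.45 14.67] grip 0.034
inc cm [ 0.08 -0.13  2.05] spin 0.0
```

View pics/p7.png

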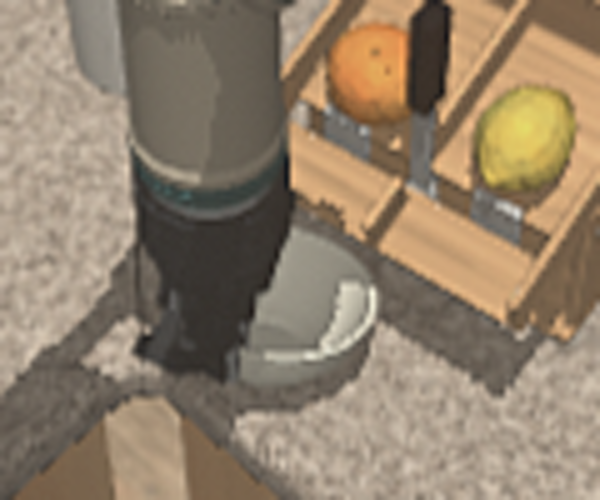

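The far side of the bowl touches the worktop and the near side is still held about 20 mm high. I'll ease the grip so it settles.

Emit:
move_arm --pt "0 0 0 0" --pt "0 0 0 0" --pt "0 0 0 0" --pt "0 0 0 0" --pt "0 0 0 0" --grip 3.5 --grip_force 20

```text
time: 7.1
tool_pos: [0.3956, 0.0623, 0.046]
tool_rot: [-0.0, 0.707, 0.707, -0.002]
wrist_force: [-2.0, 0.5, 0.7]
grip_width: 0.408
```

```bash
python3 - <<'E'
from h import *
from bench import read_camera
inc(.3955,.063,.12,0)
b=read_camera("scene")
cv2.imwrite("pics/p8.png",cv2.resize(b[180:280,190:310],None,fx=5,fy=5,interpolation=cv2.INTER_CUBIC))
E
```

```text
t 7.1 tcp [0.3956 0.0623 0.046 ] psi 0.0 F [-2.02  0.48  0.72] grip 0.408
inc cm [ 0.05 -0.04 -7.4 ] spin 0.0
```

View pics/p8.png

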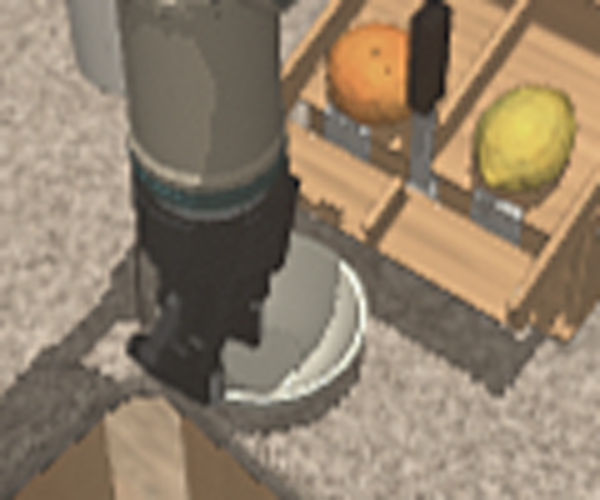

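Emit:
move_arm --pt "0 0 -2 0" --pt "0 0 -5 0" --pt "0 0 -9 0" --pt "0 0 -13 0" --pt "0 0 -17 0"

```text
time: 7.65
tool_pos: [0.3964, 0.0629, 0.2177]
tool_rot: [0.0, 0.707, 0.707, -0.002]
wrist_force: [0.7, -0.2, -0.9]
grip_width: 0.41
```

Emit:
move_arm --pt "3 0 0 0" --pt "8 0 0 0" --pt "13 0 0 0" --pt "16 0 0 0" --pt "16 0 0 0"

```text
time: 8.15
tool_pos: [0.3967, 0.2264, 0.2171]
tool_rot: [-0.0, 0.705, 0.709, -0.001]
wrist_force: [-0.0, 0.0, 0.0]
grip_width: 0.41
```

```bash
python3 - <<'E'
from h import *
from bench import read_camera
inc(.3955,.063,.12,0)
b=read_camera("scene");a=read_camera("top")
cv2.imwrite("pics/s9.png",cv2.resize(b[180:280,190:340],None,fx=5,fy=5,interpolation=cv2.INTER_CUBIC))
cv2.imwrite("pics/t9.png",cv2.resize(a[140:260,210:360],None,fx=5,fy=5,interpolation=cv2.INTER_CUBIC))
E
```

```text
t 8.15 tcp [0.3967 0.2264 0.2171] psi 0.005 F [-0.04  0.03  0.  ] grip 0.41
inc cm [-16.33  -0.18   9.73] spin 0.005
```

View pics/s9.png

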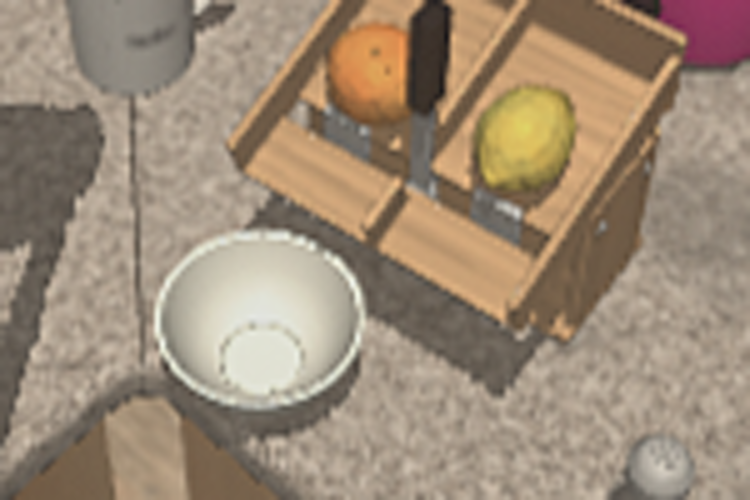

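View pics/t9.png

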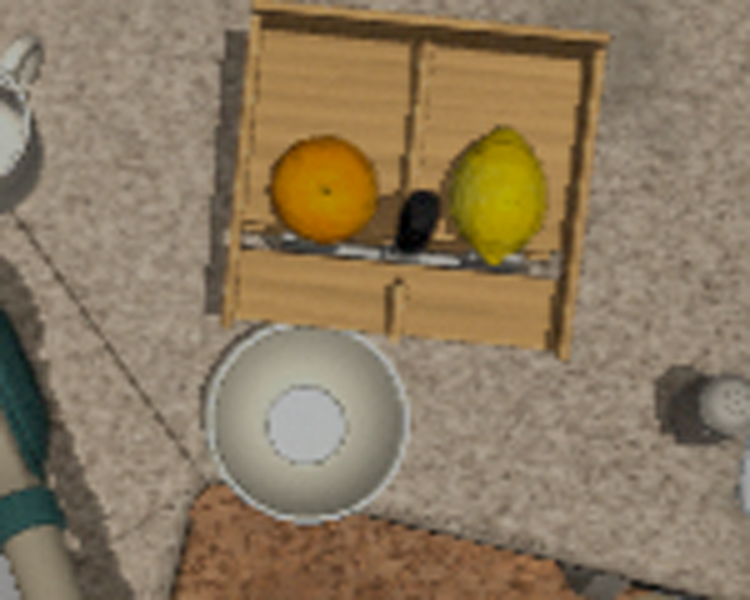

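```bash
python3 - <<'E'
from h import *
np.set_printoptions(precision=4,suppress=True)
print("t",plane("top",271.6,224.4,.05))
L=[plane("scene",190+x/5,180+y/5,.05) for x,y in [(155,318),(365,318),(262,230),(258,408)]]
print("s",(L[0]+L[1])/2,(L[2]+L[3])/2)
for x,y in [(232,325),(392,338),(560,355)]: print(plane("top",210+x/5,140+y/5,.092))
for x,y in [(240,172),(372,240),(512,315)]: print(plane("scene",190+x/5,180+y/5,.092))
E
```

```text
t [0.4294 0.06   0.05  ]
s [0.4286 0.0574 0.05  ] [0.4299 0.0582 0.05  ]
[0.481  0.1011 0.092 ]
[0.4715 0.0142 0.092 ]
[ 0.4597 -0.0768  0.092 ]
[0.4829 0.1001 0.092 ]
[0.4767 0.0146 0.092 ]
[ 0.4688 -0.0718  0.092 ]
```

```bash
python3 - <<'E'
from h import *
inc(.42,-.0257,.26,-.13)
E
```

```text
t 8.25 tcp [0.3963 0.2231 0.2169] psi 0.002 F [-1.23  0.22  0.07] grip 0.41
inc cm [-24.9    2.3   -4.22] spin 0.132
```

The bowl stands upright at about (0.429, 0.059), roughly 19 mm from the spot and on the robot side, where the mandarin should come down. Next is the toggle, with the fingers closed.

Emit:
move_arm --pt "-3 0.3 -1.5 0" --pt "-8 0.8 -3 0.03" --pt "-13 1.3 -4.2 0.07" --pt "-18 1.8 -4.2 0.1" --pt "-22 2.1 -4.2 0.13" --grip 0 --grip_force 40

```text
time: 8.75
tool_pos: [0.4176, -0.0002, 0.2604]
tool_rot: [0.002, 0.752, 0.659, -0.002]
wrist_force: [1.2, 1.0, -0.1]
grip_width: 0.002
```

```bash
python3 - <<'E'
from h import *
inc(.5185,-.0257,.26,-.13)
E
```

```text
t 8.75 tcp [ 4.176e-01 -2.000e-04  2.604e-01] psi -0.131 F [ 1.24  1.03 -0.1 ] grip 0.002
inc cm [-1.21 10.34  0.05] spin -0.001
```

Emit:
move_arm --pt "-1.2 2 0 0" --pt "-1.2 4.5 0 0" --pt "-1.2 7.5 0 0" --pt "-1.2 10.3 0 0" --pt "-1.2 10.3 0 0"

```text
time: 9.25
tool_pos: [0.5208, -0.0281, 0.2598]
tool_rot: [0.003, 0.753, 0.658, -0.002]
wrist_force: [-0.5, 0.5, 0.3]
grip_width: -0.001
```

```bash
python3 - <<'E'
from h import *
from bench import read_camera
inc(.5185,-.0257,.195,-.13)
b=read_camera("scene");a=read_camera("top")
cv2.imwrite("pics/s10.png",np.hstack([cv2.resize(b[140:270,190:330],None,fx=3,fy=3),cv2.resize(a[140:270,220:350],None,fx=3,fy=3)]))
E
```

```text
t 9.25 tcp [ 0.5208 -0.0281  0.2598] psi -0.134 F [-0.52  0.52  0.32] grip -0.001
inc cm [ 0.25 -0.27  6.48] spin -0.004
```

View pics/s10.png

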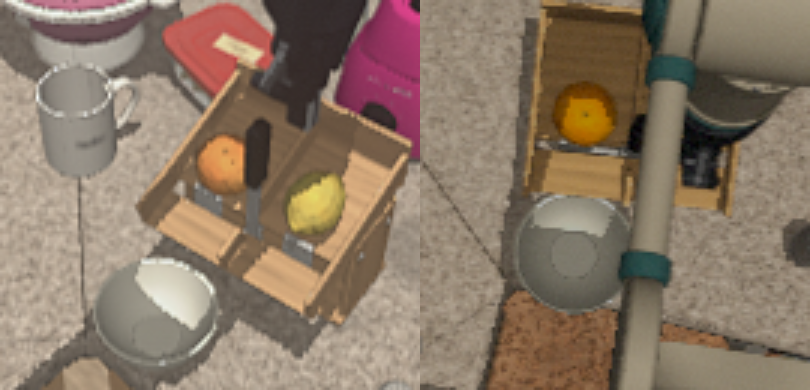

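The fingers are up and to the right of the toggle (scene crop ~ (300,115), handle at (257,150)). I'll lower to 195 mm, above the lemon.

Emit:
move_arm --pt "0 0 1.5 0" --pt "0.1 0 3 0" --pt "0.1 0 4.8 0" --pt "0.1 0 6.4 0" --pt "0.1 0 6.4 0"

```text
time: 9.85
tool_pos: [0.5141, -0.0262, 0.1941]
tool_rot: [-0.001, 0.753, 0.658, -0.005]
wrist_force: [0.1, 0.4, 1.4]
grip_width: 0.001
```

```bash
python3 - <<'E'
from h import *
from bench import read_camera
y=np.array([.131,.9914]);o=np.array([.523,.008])
for r in (.02,.035,.05): 
    q=o+r*y; inc(q[0],q[1],.195,-.13)
b=read_camera("scene")
cv2.imwrite("pics/s11.png",cv2.resize(b[140:270,190:330],None,fx=4,fy=4))
E
```

```text
t 9.85 tcp [ 0.5141 -0.0262  0.1941] psi -0.134 F [0.11 0.44 1.44] grip 0.001
inc cm [ 5.51  0.42 -0.12] spin -0.004
t 9.85 tcp [ 0.5141 -0.0262  0.1941] psi -0.134 F [0.11 0.44 1.44] grip 0.001
inc cm [ 7.01  0.42 -0.13] spin -0.004
t 9.85 tcp [ 0.5141 -0.0262  0.1941] psi -0.134 F [0.11 0.44 1.44] grip 0.001
inc cm [ 8.51  0.41 -0.14] spin -0.004
```

View pics/s11.png

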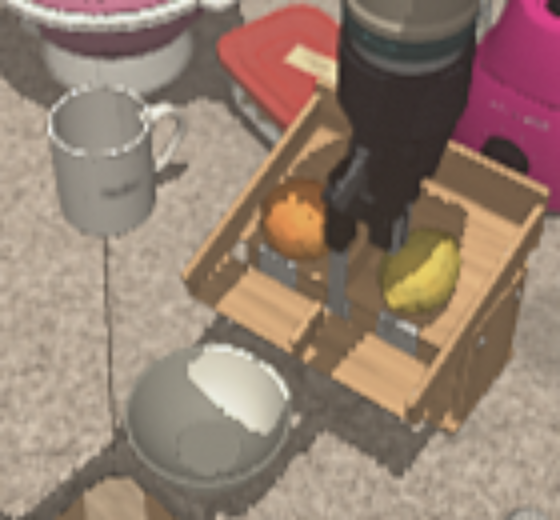

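Emit:
move_arm --pt "1.5 0.3 0 0" --pt "3 0.4 0 0" --pt "4.5 0.4 -0.1 0" --pt "5.8 0.4 -0.1 0" --pt "7 0.4 -0.1 0"

```text
time: 10.4
tool_pos: [0.5288, 0.0435, 0.1962]
tool_rot: [0.001, 0.752, 0.659, -0.004]
wrist_force: [-0.1, -2.3, -0.9]
grip_width: -0.005
```

Emit:
move_arm --pt "0.4 0 0 0" --pt "0.8 0 0 0" --pt "1.2 0 0 0" --pt "1.4 0 0 0" --pt "1.4 0 0 0"

```text
time: 10.9
tool_pos: [0.5306, 0.0574, 0.1961]
tool_rot: [0.001, 0.752, 0.659, -0.004]
wrist_force: [-0.2, -3.1, 0.2]
grip_width: 0.004
```

```bash
python3 - <<'E'
from h import *
from bench import read_camera
q=np.array([.523,.008])+.05*np.array([.131,.9914]); inc(q[0],q[1],.195,-.13)
b=read_camera("scene")
cv2.imwrite("pics/s12.png",cv2.resize(b[140:270,190:330],None,fx=4,fy=4))
E
```

```text
t 10.9 tcp [0.5306 0.0574 0.1961] psi -0.132 F [-0.25 -3.09  0.21] grip 0.004
inc cm [ 0.01 -0.11  0.11] spin -0.002
```

View pics/s12.png

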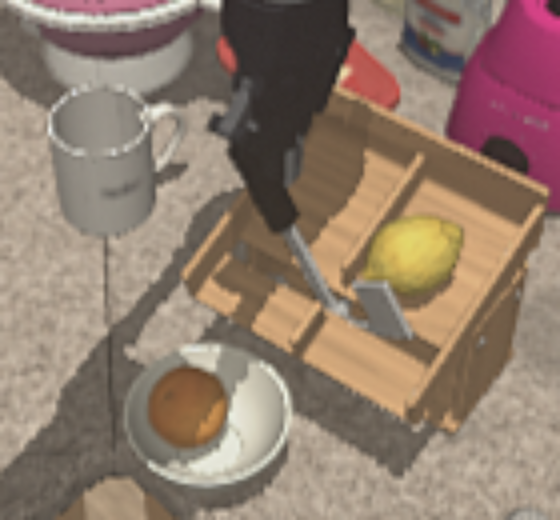

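The mandarin is in the bowl and the toggle is leaning over to the left. The lemon is still in its lane. I'll hold for a second, then let the toggle back slowly.

Emit:
move_arm --pt "0.2 0 0 0" --pt "0.2 0 0 0" --pt "0.2 0 0 0" --pt "0.2 0 0 0" --pt "0.2 0 0 0"

```text
time: 11.45
tool_pos: [0.5308, 0.0592, 0.1961]
tool_rot: [0.001, 0.752, 0.659, -0.004]
wrist_force: [-0.3, -3.3, -0.9]
grip_width: 0.0
```

Emit:
move_arm --pt "0 0 0 0" --pt "0 0 0 0" --pt "0 0 0 0" --pt "-0.5 0 0 0" --pt "-1 0 0 0"

```text
time: 11.95
tool_pos: [0.5301, 0.0494, 0.1968]
tool_rot: [0.001, 0.752, 0.659, -0.003]
wrist_force: [-0.3, -1.7, 3.0]
grip_width: -0.0
```

Emit:
move_arm --pt "-0.8 0 0 0" --pt "-1.6 0 0 0" --pt "-2.4 0 0 0" --pt "-3.2 0 0 0" --pt "-4 0 0 0"

```text
time: 12.45
tool_pos: [0.5245, 0.0091, 0.1969]
tool_rot: [0.001, 0.752, 0.659, -0.003]
wrist_force: [0.4, -0.2, 1.1]
grip_width: 0.002
```

Emit:
move_arm --pt "-0.8 0 0 0" --pt "-1.6 0 0 0" --pt "-2.4 0 0 0" --pt "-3.1 0 0 0" --pt "-3.8 0 0 0"

```text
time: 12.95
tool_pos: [0.5194, -0.029, 0.197]
tool_rot: [0.0, 0.752, 0.659, -0.003]
wrist_force: [-0.3, 0.5, -0.3]
grip_width: 0.003
```

```bash
python3 - <<'E'
from h import *
from bench import read_camera
inc(.5185,-.0257,.26,-.13)
b=read_camera("scene")
cv2.imwrite("pics/s13.png",cv2.resize(b[140:270,190:330],None,fx=4,fy=4))
E
```

```text
t 12.95 tcp [ 0.5194 -0.029   0.197 ] psi -0.133 F [-0.28  0.51 -0.3 ] grip 0.003
inc cm [ 0.28 -0.15 -6.3 ] spin -0.003
```

View pics/s13.png

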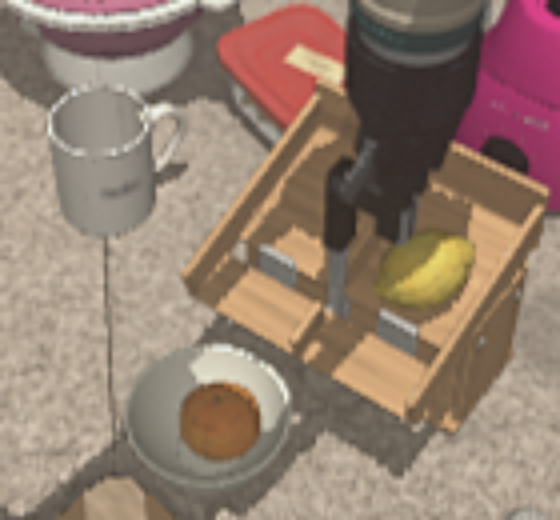

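The toggle is back upright and clear of the fingers, and the mandarin is in the bowl at crop (220,422). I'll withdraw up and back.

Emit:
move_arm --pt "-0.3 0 -1.5 0" --pt "-0.5 0 -4 0" --pt "-0.5 0 -7 0" --pt "-0.5 0 -9 0" --pt "-0.5 0 -10 0"

```text
time: 13.5
tool_pos: [0.5199, -0.0344, 0.2992]
tool_rot: [0.002, 0.753, 0.658, -0.003]
wrist_force: [0.6, -0.5, 0.8]
grip_width: -0.002
```

Emit:
move_arm --pt "-2 -3 0 0" --pt "-5 -6 0 0" --pt "-8 -9 0 0" --pt "-11 -12 0 0" --pt "-14 -14 0 0"

```text
time: 14.0
tool_pos: [0.3601, -0.1545, 0.2995]
tool_rot: [0.001, 0.752, 0.659, -0.003]
wrist_force: [0.2, -1.3, -0.5]
grip_width: 0.001
```

Emit:
move_arm --pt "-2 0 0 0" --pt "-5 0 0 0" --pt "-8 0 0 0" --pt "-10 0 0 0" --pt "-10 0 0 0"

```text
time: 14.5
tool_pos: [0.3465, -0.2556, 0.2993]
tool_rot: [0.001, 0.753, 0.658, -0.003]
wrist_force: [-0.0, 0.6, -1.0]
grip_width: 0.002
```

```bash
python3 - <<'E'
from h import *
from bench import read_camera
inc(.5185,-.0257,.26,-.13)
b=read_camera("scene");a=read_camera("top")
cv2.imwrite("pics/s14.png",cv2.resize(b[140:270,190:340],None,fx=5,fy=4.5,interpolation=cv2.INTER_CUBIC))
cv2.imwrite("pics/t14.png",cv2.resize(a[140:260,210:360],None,fx=5,fy=5,interpolation=cv2.INTER_CUBIC))
E
```

```text
t 14.5 tcp [ 0.3465 -0.2556  0.2993] psi -0.135 F [-0.01  0.63 -0.95] grip 0.002
inc cm [25.12 13.95  3.74] spin -0.005
```

View pics/s14.png

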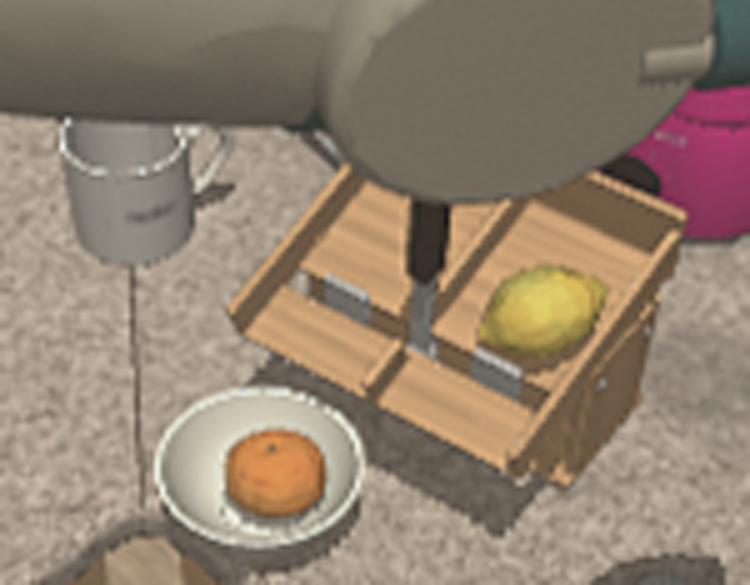

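View pics/t14.png

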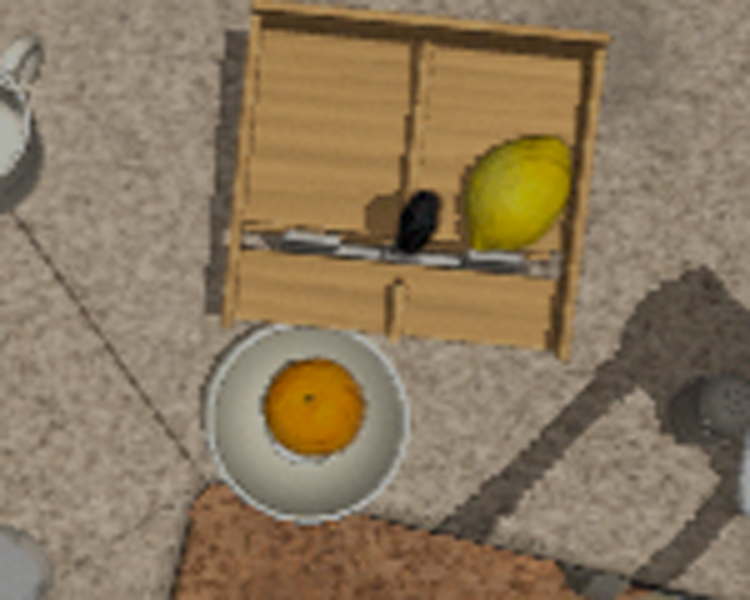

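The mandarin, at about (314,408), lies inside the bowl with the rim centred at (308,422). The toggle is at the same place as at the start. The lemon has shifted about 12 mm in its lane, and the mug and salt shaker haven't moved. I'll hand in.

```bash
python3 - <<'E'
from h import *
print(plane("top",210+314/5,140+408/5,.032)[:2], "bowl .429 .059")
from bench import arm
print(arm.hand_in())
E
```

```text
[0.43826894 0.05570209] bowl .429 .059
the job is handed in; nothing more can be done
None
```

The mandarin is in the white bowl under the left lane, the toggle is back upright, and the lemon is still in its lane. The job was handed in at about 15 s; no verdict is reported.

I moved the bowl by its near rim. Then I pushed the toggle over to the left lane, held it for about a second, eased it back, and withdrew the arm clear of everything.

**Last checks, from the pictures before hand-in:**
- **Mandarin:** about 10 mm from the bowl's axis.
- **Bowl:** looks upright, centred about 19 mm from the left spot (limit 40 mm). It slid back about 20 mm as it was released; I left it there because I worked out that the mandarin would land near its centre.
- **Toggle:** appears in the same place as at the start. Its angle was not read directly.
- **Lemon:** shifted and turned by about 12 mm in its lane (limit 50 mm).
- **Mug and salt shaker:** no movement visible.

**One problem on the way:** while I was setting the bowl down, its sagging far side met the worktop before I expected. The last wrist force reading was about 107 N, with the limit at 120 N. I backed off, released the bowl higher, and it settled flat.

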